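# Clamp a copper blank in a sloping cam clamp

## Robot

A 6-joint arm with a two-finger parallel gripper is mounted at the origin on the work surface. World frame = base frame: x ahead of the robot, y to its left, z up, the work surface at z = 0. Lengths are in m, angles in rad, forces in N, time in s.
With the tool pointing down it reaches from about 0.375 to 0.75 m from the base axis. Payload 9 kg.
Tool frame: the origin (TCP) lies midway between the tips of the shut fingers; the grasp point (between the pads) lies 19 mm behind it; z points along the fingers, y is the direction in which the jaws open and shut (so a half turn about z gives the same grasp; the last joint's range is limited). The gripper opens to 85 mm and grips with 20 to 120 N. Pads are 22 mm wide; open, the fingers measure 114 mm over their backs; the gripper's body (76 mm by 85 mm) begins 54 mm behind the grasp point. The pads swing forward as they close: fully open they stand 13 mm farther back than shut.
Start: joints at [-1.503, 0.104, 0.097, 1.564, 0, 1.353], TCP at [0.169, -0.576, 0.231] pointing down, gripper open.
Joint ranges: [-2.99, 2.99], [-0.84, 1.86], [-1.1, 1.16], [-1.84, 2.11], [-1.51, 1.56], [-3.14, 3.14]. Speed limits (rad/s): [2.22, 2.22, 2.57, 3.14, 3.14, 3.14].

## Interface

Orientations are given as a unit quaternion [x, y, z, w].
In Python, from rig import bot gives the robot as it stands. The module is installed in compiled form; this text tells all that it offers.
- The arm moves only by the tool drive_tool, never from a script. Its argument "plan" is one flat list of numbers, 7 for each row, row after row: the shift along the tool's x, y, z as a fraction of full scale, then the turn, a rotation vector about the tool's x, y, z as a fraction of full scale, then the closure, from -1 (fully open) to 1 (shut). In form: [tx, ty, tz, ax, ay, az, claw, tx, ty, tz, ax, ay, az, claw, ...]. A call has 1 to 12 rows; each row is the pose to reach, as a shift and turn from the pose commanded when the call began, along the tool's axes at that moment, turning the shorter way round; what a row does not reach only later rows make up. Full scale, the value 1, is 8 cm for a shift and 360 degrees for a turn. A row lasts 1/8 s, in which the tool goes at most 62.5 mm and 10.7 degrees, less where a joint would pass 70% of its speed; a pose out of reach is approached as far as the arm can. A call with a number of a shift or a turn outside -1 to 1 is refused whole. A call with a gripper value outside its range is refused whole. The fingers move at their own pace and stop on an object; the grip force is fixed at half the most. Time passes only in rows, so rows that repeat a pose let the fingers close. It gives the time, the measured TCP pose, the force and the opening at its end, in the units of the state.
- bot.get_obs(): the state, without advancing time (a new reading comes with each control period).
- bot.camera(name): name is "scene" or "side" or "wrist"; returns the picture (480x640x3 uint8, red, green, blue); there is no depth.
- bot.camera_params(name): a dict with "vertical_fov" (degrees; the focal length in pixels is half the picture's height over the tangent of half this angle, whatever the lens; pixels are square), "cx", "cy" (the principal point, pixels), "cam_to_world" (4x4, takes a point from camera to world coordinates); the wrist camera has in their place "T_tool_cam" (4x4, takes a point from camera to tool coordinates, whose origin is the TCP and whose axes are the flange's). Camera axes: x right, y up, looking along -z (the intrinsics and any distortion apply to the point x, -y, -z); pixel columns grow to the right and rows downward; lengths in m; the calibration is good to about 2 mm. A picture is of the moment at which its call begins: read the wrist's pose just before it. camera_params takes no time and is no camera call.
- bot.job_done(): hands the job in, once; it reports no verdict.
The state is a dict: "t": time; "joint_positions": joint angles; "joint_velocities": joint speeds; "joint_efforts": joint torques, N m; "position": TCP position; "tcp_rot": TCP orientation; "ft_force": force on the tool from outside, world axes, zero at the start; "ft_torque": the same for the moment, N m; "opening": opening from 0.0 (shut) to 1.0 (fully open).
Only numpy, scipy, OpenCV 4.12 (cv2) and the standard library are available. Lean on these libraries where they do the work, as an engineer would, in place of code of your own. Each camera call takes 0.05 s, during which the arm holds its last target.

## Task

Lay the elongated eight-sided copper blank flat on the clamp's sloping steel rest, lengthwise across the slope and centred, between the stop and the sprung brass nose, while the cam lever is still open. Then turn the lever clockwise just far enough that the nose holds the blank against the stop and is pressed in 2 to 3 mm, about halfway; it must never come near bottoming (6 mm), which dents the copper. Let go, and leave the other loose things where they are.

Things in the scene. Friction and masses are not known exactly. Their poses are not given: they have to be found in the camera images.
- blank: Copper blank, an elongated octagon 56 mm long (its x) by 30 mm wide (y) by 10 mm thick (z), corners cut by 7 mm, 0.14 kg. The flat ends are 16 mm wide, the straight long sides 42 mm. Origin: centre of the underside. It lies flat on a thin fixed green pad (top at z = 6 mm) right of the clamp, among two other copper pieces that are not wanted.
- clamp: Grey stand of the sloping cam clamp, fixed (place and yaw vary); 205 mm deep, 150 mm wide. Origin on the bench under bed_frame; x level, away from the robot, towards the high end; z up. Its bed rises at 25 degrees along x.
- lamp (a point): Middle of the underside of the clamp's fixed lamp bar, 281 mm above the bench, 139 mm along x and 5 mm along y from the clamp's origin; axes as the clamp. The bar is 18 mm deep (x), 200 mm wide (y), 10 mm thick, on a 12 mm post at x = 142, y = -88 mm of the clamp. It blocks a vertical gripper over the lever's far positions: come in tilted, square to the bed.
- bed_frame (a point): Frame of the bed, 45 mm above the clamp's origin: x up the slope, y left, z square to the bed. z = 0 is the top of the raised steel rest (x -10 to 50 mm, y +-22 mm) on which the blank lies, its ends overhanging; the dark slab around is 6 mm lower. Cam pivot at x = 75 mm, y = 0. Low guides at y = +-24 mm, x = 44 to 80 mm, top at z = 12 mm.
- stop_face (a point): Middle of the stop's uphill face, at the level of the rest; axes as bed_frame. The stop is 40 mm wide (y), 13 mm high, at the rest's lower end; the blank's lower long side ends against it. It is locked at x = 0 to 7 mm of bed_frame, differently each time.
- nose_face (a point): Middle of the downhill face of the sprung brass nose, 7 mm above the rest; axes as bed_frame. The nose is 30 mm wide (y), 10 mm high, and sticks 7 mm out of a dark steel jaw 36 mm wide, 18 mm high. When free it stands at x = 44 mm - 10.7 mm per rad of cam angle in bed_frame. It can push the blank down to the stop.
- nose (a joint): How far the brass nose is pressed back into its jaw, m: 0 free, 0.006 bottomed; spring of 5 N per mm.
- cam (a joint): Angle of the cam lever, rad, 0 (open) to 1.9; grows clockwise seen from above. Starts at 0.0 to 0.3. At angle a the lever points 100 degrees - a from bed_frame's x towards its y: first to the left, later up the slope. It drives jaw and nose down the slope by 10.7 mm per rad. Friction of 0.4 N m (5 N at the handle) holds it where it is left.
- lever_knob (a point): Point on the lever's black handle, 80 mm from the pivot, 50 mm above the rest's plane (bed z); turns with the lever, z along bed z. The handle is a cylinder of 16 mm diameter, square to the bed, from bed z = 30 to 66 mm, fixed on the end of a flat steel lever (14 mm wide, bed z = 22 to 30 mm).
- disc: Round copper disc, 36 mm across, 10 mm thick, flat on the pad; not wanted. Origin: centre of its underside.
- strip: Narrow copper strip, 70 mm (x) by 16 mm by 10 mm thick, flat on the pad; not wanted. Origin: centre of its underside.
- punch: Steel punch standing upright on the pad, 14 mm thick, 75 mm tall; a bystander. Origin: centre of its foot.
- hammer: Hammer lying left of the clamp, 260 mm long; a bystander. Origin: middle of its length, on the bench.
- tin: Closed aluminium tin, 60 mm across, 70 mm tall, beyond the pad; a bystander. Origin: centre of its base.

How it is judged:
On the way:
1. the blank lies flat on the rest, let go, between stop and nose, with the lever still open (cam below 0.6 rad, nose free) (z of blank in the frame of bed_frame between -0.003 and 0.003 m and y of blank in the frame of bed_frame between -0.01 and 0.01 m and angle between the z axis of blank and the z axis of bed_frame, either way round below 0.12 rad and angle between the x axis of blank and the y axis of bed_frame, either way round below 0.15 rad and linear speed of blank below 0.02 m/s and x of blank in the frame of stop_face between 0.013 and 0.03 m and contact force between blank and the fingers below 0.05 N and value of joint cam below 0.6 rad and value of joint nose below 0.0005 m), for 0.2 s.
At the end, for the whole second after the job is handed in: The eight-sided blank lies flat on the rest (within 3 mm of it and 0.12 rad), lengthwise across the slope (within 0.15 rad), centred within 10 mm, its long side against the stop (centre 13 to 16.5 mm from the stop's face), and the nose is pressed in between 1 and 4 mm, with the lever at rest (z of blank in the frame of bed_frame between -0.003 and 0.003 m and y of blank in the frame of bed_frame between -0.01 and 0.01 m and angle between the z axis of blank and the z axis of bed_frame, either way round below 0.12 rad and angle between the x axis of blank and the y axis of bed_frame, either way round below 0.15 rad and linear speed of blank below 0.02 m/s and x of blank in the frame of stop_face between 0.013 and 0.0165 m and value of joint nose between 0.001 and 0.004 m and velocity of joint cam between -0.05 and 0.05 rad/s); the robot touches nothing.
It fails at once if the nose is squeezed in past 5 mm, denting the copper (value of joint nose above 0.005 m).
It fails at once if the disc, the strip, the punch, the hammer or the tin is moved more than 30 mm (distance of any of disc, strip, punch, hammer, tin from where it was at the start of the episode above 0.03 m).
It also fails if it takes over 48 s, if anything falls off the work surface, if the arm or the gripper's body presses on something with over 40 N, if the wrist force passes 120 N, or if a joint passes its speed limit or range.

## Working session

There is one attempt and no reset: what is moved stays moved. The work goes in short steps, Python scripts to look and compute and a tool call to move; the robot and the scene stay as the last step left them, time stands still between calls to the robot, and variables do not carry over. Pictures are saved under pics/ and viewed, and the job is handed in when it is done.

Besides the shell and the picture viewer there is one more tool, called after ">>>" by a JSON object that holds its "op" and its "data". drive_tool: Moves the arm, as the interface text tells. Its arguments: {"type":"object","properties":{"plan":{"type":"array","items":{"type":"number"}}},"required":["plan"]}

```bash
mkdir -p pics
cat > snap.py <<'E'
import sys,cv2
from rig import bot
tag=sys.argv[1]
for n in sys.argv[2:]:
    o=bot.get_obs()
    im=bot.camera(n)
    cv2.imwrite(f'pics/{tag}_{n}.png',im[:,:,::-1])
    import json,numpy as np
    p=bot.camera_params(n)
    p={k:(np.array(v).tolist() if not isinstance(v,(str,)) else v) for k,v in p.items()}
    json.dump(dict(params=p,pos=list(map(float,o['position'])),rot=list(map(float,o['tcp_rot'])),t=float(o['t'])),open(f'pics/{tag}_{n}.json','w'))
    print(n,{k:np.round(v,4).tolist() if not isinstance(v,str) else v for k,v in p.items()})
print(o['t'],o['position'],o['tcp_rot'],o['opening'],o['ft_force'])
E
python3 snap.py a scene side wrist
```

```text
scene {'vertical_fov': 48.4961, 'cx': 320.6435, 'cy': 235.2059, 'cam_to_world': [[-0.7154, -0.5333, 0.4515, 1.014], [0.6987, -0.5343, 0.4758, 0.5393], [-0.0124, 0.6558, 0.7548, 1.0077], [0.0, 0.0, 0.0, 1.0]]}
side {'vertical_fov': 54.2693, 'cx': 310.6362, 'cy': 236.6371, 'cam_to_world': [[0.9872, 0.0791, -0.1388, 0.374], [-0.1597, 0.4689, -0.8687, -0.9133], [-0.0037, 0.8797, 0.4755, 0.6721], [0.0, 0.0, 0.0, 1.0]]}
wrist {'vertical_fov': 70.4564, 'cx': 315.6547, 'cy': 236.836, 'T_tool_cam': [[-0.001, 0.9514, 0.308, 0.0781], [1.0, 0.0011, -0.0001, -0.0007], [-0.0004, 0.308, -0.9514, -0.1421], [0.0, 0.0, 0.0, 1.0]]}
0.1 [ 0.16912182 -0.57534415  0.23059069] [ 9.89807368e-01  1.42411362e-01  4.36111180e-05 -6.14006832e-04] 0.9999834039827683 [0.46876928 0.11763414 0.63400633]
```

View pics/a_scene.png

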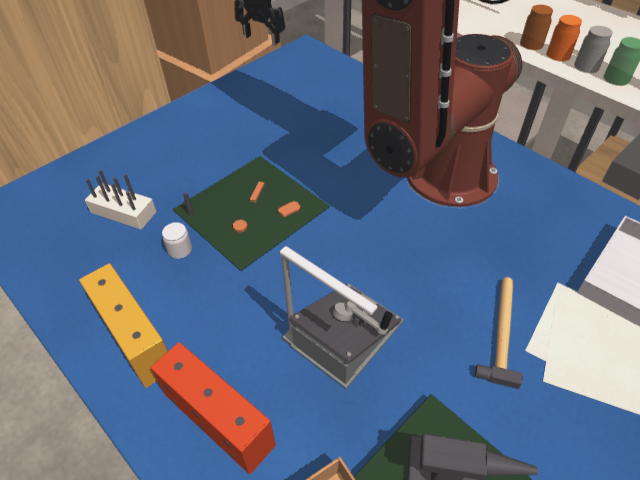

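View pics/a_side.png

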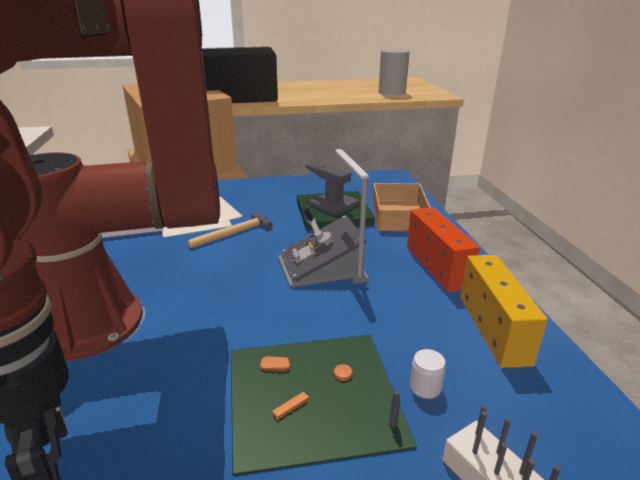

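View pics/a_wrist.png

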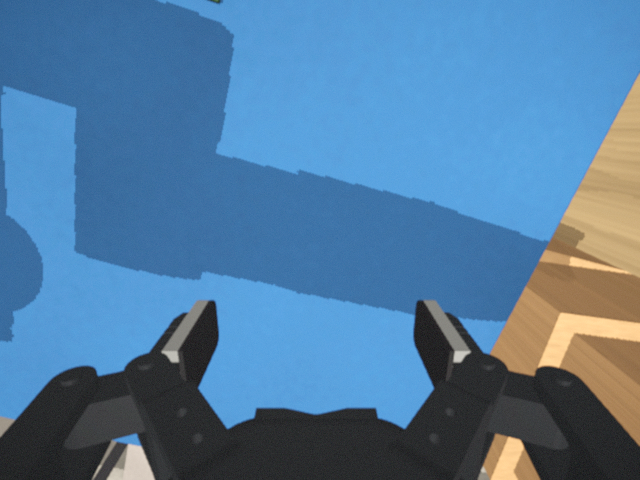

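Scene view: the blank is at (289,209), disc (240,226), strip (258,191), clamp around (343,320), and the lever knob is dark near (385,320). Side view: blank (275,365), clamp (325,250). Next I'll measure them.

```bash
cat > geo.py <<'E'
import json,cv2,numpy as np
from scipy.spatial.transform import Rotation as R
def load(tag,n):
    im=cv2.imread(f'pics/{tag}_{n}.png'); d=json.load(open(f'pics/{tag}_{n}.json')); p=d['params']
    if n=='wrist':
        T=np.eye(4);T[:3,:3]=R.from_quat(d['rot']).as_matrix();T[:3,3]=d['pos']
        C=T@np.array(p['T_tool_cam'])
    else: C=np.array(p['cam_to_world'])
    f=240/np.tan(np.radians(p['vertical_fov']/2))
    return im,(C,f,p['cx'],p['cy'])
def ray(cam,u,v):
    C,f,cx,cy=cam
    d=C[:3,:3]@np.array([(u-cx)/f,-(v-cy)/f,-1]); return C[:3,3],d
def toz(cam,u,v,z):
    o,d=ray(cam,u,v); return o+d*(z-o[2])/d[2]
def proj(cam,P):
    C,f,cx,cy=cam
    P=np.atleast_2d(P); q=(P-C[:3,3])@C[:3,:3]
    return np.stack([cx+f*q[:,0]/-q[:,2],cy-f*q[:,1]/-q[:,2]],1)
def copper(im):
    b,g,r=[im[:,:,i].astype(int) for i in range(3)]
    return ((r>120)&(r-b>60)&(r-g>45)).astype(np.uint8)
E
python3 - <<'E'
from geo import *
for n in('scene','side'):
    im,cam=load('a',n)
    m=copper(im)
    k,l,s,c=cv2.connectedComponentsWithStats(m)
    for i in range(1,k):
        if 40<s[i,4]<3000:
            ys,xs=np.where(l==i)
            W=np.array([toz(cam,x,y,.013)[:2] for x,y in zip(xs,ys)])
            w,V=np.linalg.eigh(np.cov(W.T)); 
            print(n,c[i].round(1),s[i,4],W.mean(0).round(4),'yaw',np.degrees(np.arctan2(V[1,1],V[0,1])).round(1),np.sqrt(w*12).round(3))
def crop(n,x0,y0,x1,y1,k):
    im,_=load('a',n); cv2.imwrite(f'pics/a_{n}_crop.png',cv2.resize(im[y0:y1,x0:x1],None,fx=k,fy=k,interpolation=cv2.INTER_CUBIC))
crop('scene',270,235,420,390,5); crop('side',265,145,380,300,5) if 0 else crop('side',265,190,385,300,6)
E
```

```text
scene [543.4  12.1] 222 [-0.9819 -0.2958] yaw -139.3 [0.061 0.147]
scene [566.9  37.3] 845 [-0.8751 -0.1378] yaw -158.7 [0.064 0.346]
scene [217.1  61.8] 794 [ 0.1151 -0.9109] yaw 153.5 [0.208 0.408]
scene [497.1  62. ] 81 [-0.5571 -0.2226] yaw 168.9 [0.053 0.193]
scene [464.4  87.1] 836 [-0.3563 -0.2138] yaw -153.4 [0.081 0.207]
scene [457.1 190.6] 764 [0.0526 0.0558] yaw 136.8 [0.091 0.244]
scene [256.6 191.3] 133 [ 0.4312 -0.3197] yaw -149.1 [0.018 0.075]
scene [288.8 208.4] 210 [ 0.413  -0.2117] yaw 172.5 [0.035 0.055]
scene [239.7 225.4] 137 [ 0.5403 -0.2553] yaw 66.7 [0.03  0.037]
scene [331.1 468.8] 147 [0.7927 0.322 ] yaw 146.1 [0.034 0.084]
scene [334.4 477.3] 46 [0.7989 0.3363] yaw 142.7 [0.009 0.018]
side [133.8  92.5] 160 [-0.308   2.5754] yaw 104.3 [0.069 0.679]
side [215.7  96.2] 72 [0.2566 2.3419] yaw 108.1 [0.12  0.155]
side [112.5 171.3] 1038 [-0.1281  0.9673] yaw 179.2 [0.192 0.25 ]
side [131.8 314.3] 325 [ 0.1068 -0.0069] yaw 89.0 [0.027 0.102]
side [275.  362.9] 336 [ 0.4132 -0.2152] yaw 165.5 [0.033 0.054]
side [342.5 371.9] 230 [ 0.5393 -0.2608] yaw 71.7 [0.03  0.037]
side [289.9 405.1] 359 [ 0.4296 -0.3245] yaw -148.9 [0.02  0.071]
```

View pics/a_scene_crop.png

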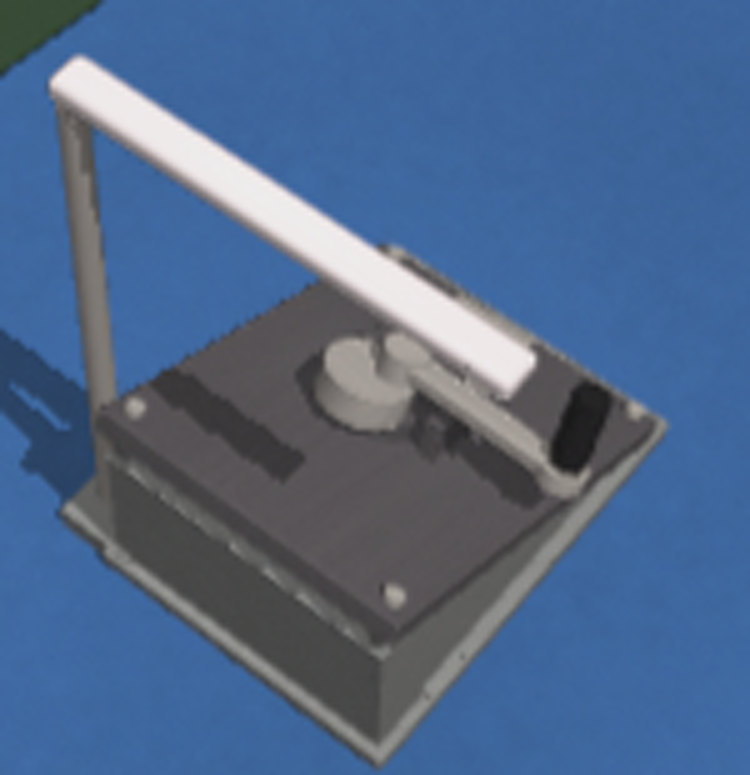

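View pics/a_side_crop.png

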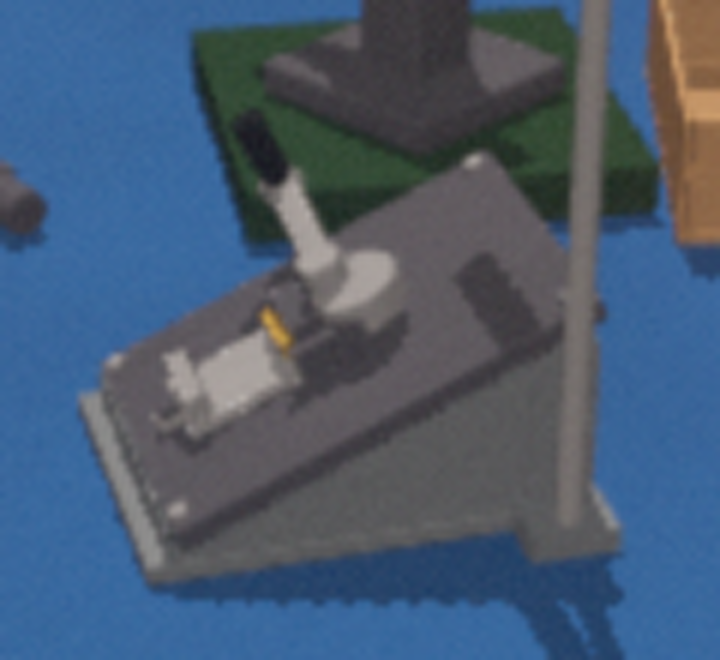

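```bash
cat > clampfit.py <<'E'
from geo import *
from scipy.optimize import least_squares
c25,s25=np.cos(np.radians(25)),np.sin(np.radians(25))
Rb=np.array([[c25,0,-s25],[0,1,0],[s25,0,c25]])
def T(p):
    M=R.from_euler('z',p[2]).as_matrix(); return M,np.array([p[0],p[1],0])
def cl(p,P): M,t=T(p); return M@np.array(P)+t
def bed(p,P): M,t=T(p); return M@(Rb@np.array(P)+[0,0,.045])+t
def knob(p,a,z): th=np.radians(100)-a; return bed(p,[.075+.08*np.cos(th),.08*np.sin(th),z])
E
python3 - <<'E'
from clampfit import *
_,cs=load('a','scene');_,cd=load('a','side')
obs=[]
S=lambda x,y:np.array([270+x/5,235+y/5]); D=lambda x,y:np.array([265+x/6,190+y/6])
pts=[(cs,lambda p:cl(p,[.130,-.095,.291]),S(80,57)),(cs,lambda p:cl(p,[.148,-.095,.291]),S(52,82)),
(cs,lambda p:cl(p,[.130,.105,.291]),S(537,352)),(cs,lambda p:cl(p,[.148,.105,.291]),S(510,378)),
(cs,lambda p:knob(p,p[3],.066),S(592,388)),(cd,lambda p:knob(p,p[3],.066),D(250,118)),
(cd,lambda p:cl(p,[.142,-.088,.1]),None),(cd,lambda p:bed(p,[.05,-.022,0]),D(298,376)),(cd,lambda p:bed(p,[.05,.022,0]),None)]
def f(p): return np.concatenate([(proj(c,g(p))[0]-o) for c,g,o in pts if o is not None])
r=least_squares(f,[.5,.1,0,.2],loss='soft_l1')
print(r.x,np.degrees(r.x[2])); print(f(r.x).reshape(-1,2).round(1))
E
```

```text
[0.50453631 0.13994348 0.10892843 0.24313587] 6.241139266242767
[[-0.4 -1.8]
 [-1.7 -0.7]
 [ 1.3 -0.7]
 [ 0.1  1.6]
 [-0.2  0.5]
 [-1.6 -1.7]
 [ 0.8 -3.3]]
```

```bash
cat > tgt.py <<'E'
from clampfit import *
from rig import bot
def down(theta_deg):
    t=np.radians(theta_deg); x=[np.cos(t),np.sin(t),0]; y=[np.sin(t),-np.cos(t),0]
    return np.array([x,y,[0,0,-1]]).T
def go(pos,Rt):
    o=bot.get_obs(); Rc=R.from_quat(o['tcp_rot']).as_matrix()
    s=Rc.T@(np.array(pos)-o['position'])/.08
    a=R.from_matrix(Rc.T@Rt).as_rotvec()/(2*np.pi)
    print('shift',s.round(3),'turn',a.round(4),'t',o['t'],'pos',o['position'].round(4),'open',round(o['opening'],3),'F',o['ft_force'].round(1))
E
python3 -c "
from tgt import *
go([.413,-.213,.2],down(79))"
```

```text
shift [ 4.202 -3.487  0.388] turn [-1.00e-04 -1.00e-04 -1.74e-01] t 0.15 pos [ 0.1691 -0.5754  0.2307] open 0.998 F [-0.2 -0.5 -0.3]
```

>>> {"op": "drive_tool", "data": {"plan": [1, -0.86, 0.05, 0, 0, 0, -1, 1, -0.86, 0.05, 0, 0, 0, -1]}}

```text
t: 0.4
position: [0.2272, -0.4854, 0.2266]
tcp_rot: [0.99, 0.142, 0.0, -0.001]
ft_force: [0.8, 0.1, 0.7]
opening: 1.0
```

>>> {"op": "drive_tool", "data": {"plan": [1, -0.86, 0.1, 0, 0, 0, -1, 1, -0.86, 0.1, 0, 0, 0, -1]}}

```text
t: 0.65
position: [0.2848, -0.3965, 0.219]
tcp_rot: [0.99, 0.143, 0.0, -0.0]
ft_force: [0.0, 0.5, 0.0]
opening: 1.002
```

>>> {"op": "drive_tool", "data": {"plan": [1, -0.86, 0.1, 0, 0, 0, -1, 1, -0.86, 0.1, 0, 0, 0, -1]}}

```text
t: 0.9
position: [0.3421, -0.3079, 0.211]
tcp_rot: [0.99, 0.143, 0.0, -0.0]
ft_force: [0.3, -0.4, 0.7]
opening: 1.002
```

>>> {"op": "drive_tool", "data": {"plan": [1, -0.86, 0.1, 0, 0, -0.174, -1, 1, -0.86, 0.1, 0, 0, -0.174, -1, 1, -0.86, 0.1, 0, 0, -0.174, -1, 1, -0.86, 0.1, 0, 0, -0.174, -1, 1, -0.86, 0.1, 0, 0, -0.174, -1, 1, -0.86, 0.1, 0, 0, -0.174, -1, 1, -0.86, 0.1, 0, 0, -0.174, -1]}}

```text
t: 1.78
position: [0.3985, -0.2213, 0.2031]
tcp_rot: [0.772, 0.636, -0.0, -0.0]
ft_force: [0.4, 1.0, -0.2]
opening: 1.002
```

```bash
python3 snap.py b wrist | tail -1; python3 -c "
from tgt import *
go([.413,-.213,.2],down(79))"
```

```text
1.775 [ 0.39850574 -0.22133126  0.20311579] [ 7.71891825e-01  6.35753875e-01 -3.53084753e-05 -1.40052157e-04] 1.0017077150741485 [ 0.429264    0.99428735 -0.21372174]
shift [0.138 0.157 0.039] turn [-0.     -0.     -0.0005] t 1.825 pos [ 0.3985 -0.2214  0.2031] open 1.001 F [ 1.  -0.5 -0.8]
```

View pics/b_wrist.png

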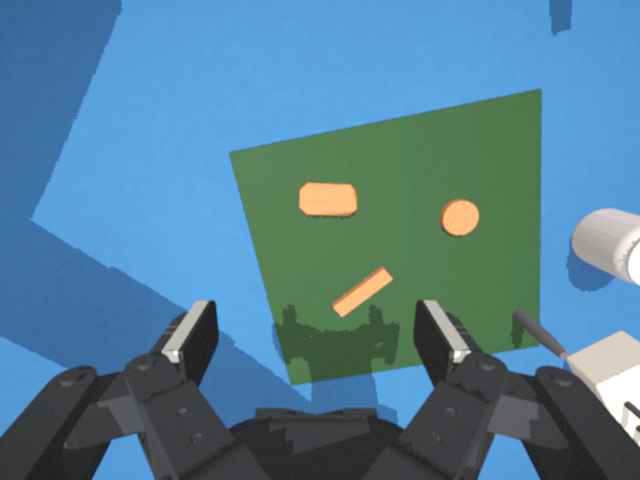

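Wrist view: blank at (328,200), disc (460,217) and strip (362,292). I'll fit the blank's pose by silhouette.

```bash
cat > fitblank.py <<'E'
from geo import *
from scipy.optimize import minimize
oct2=np.array([[28,8],[21,15],[-21,15],[-28,8],[-28,-8],[-21,-15],[21,-15],[28,-8]])/1000.
def hull(cam,p,z0=.006,h=.010):
    c,s=np.cos(p[2]),np.sin(p[2]); q=oct2@np.array([[c,s],[-s,c]])+p[:2]
    P=np.vstack([np.c_[q,np.full(8,z)] for z in(z0,z0+h)])
    return cv2.convexHull(proj(cam,P).astype(np.float32))
def fit(views,p0):
    data=[]
    for tag,n in views:
        im,cam=load(tag,n); pr=proj(cam,[p0[0],p0[1],.011])[0]
        x,y=int(pr[0]),int(pr[1]); w=50 if n=='wrist' else 28
        x0,y0=max(0,x-w),max(0,y-w); m=copper(im)
        k,l,s,c=cv2.connectedComponentsWithStats(m); i=1+np.argmin(np.hypot(*(c[1:]-pr).T)+1e3*(s[1:,4]<60))
        data.append((cam,(l==i).astype(np.float32)[y0:y+w,x0:x+w],x0,y0))
    def cost(v,ret=False):
        p=np.array([p0[0]+v[0]/1000,p0[1]+v[1]/1000,p0[2]+v[2]/50]); e=0
        for cam,m,x0,y0 in data:
            h=hull(cam,p)-[x0,y0]
            r=np.zeros((m.shape[0]*8,m.shape[1]*8),np.uint8); cv2.fillConvexPoly(r,np.round((h+.5)*8).astype(int),255)
            r=cv2.resize(r,(m.shape[1],m.shape[0]),interpolation=cv2.INTER_AREA)/255.
            e+=np.abs(r-m).sum()/m.sum()
        return e
    r=minimize(cost,[0,0,0],method='Nelder-Mead',options=dict(initial_simplex=[[0,0,0],[5,0,0],[0,5,0],[0,0,6]],maxiter=300))
    v=r.x; return [p0[0]+v[0]/1000,p0[1]+v[1]/1000,p0[2]+v[2]/50],r.fun
E
python3 - <<'E'
from fitblank import *
for vs in([('b','wrist')],[('a','scene')],[('a','side')]):
    p,e=fit(vs,[.413,-.213,np.radians(-11)]); print(vs,np.round(p,4),np.degrees(p[2]),e)
E
```

```text
[('b', 'wrist')] [ 0.4113 -0.2129 -0.2358] -13.50849748005934 0.025917838132932986
[('a', 'scene')] [ 0.4124 -0.2135 -0.2219] -12.714705457371238 0.11876750700280111
[('a', 'side')] [ 0.4136 -0.212  -0.1336] -7.6534357486947915 0.1969421101774043
```

```bash
python3 -c "
from tgt import *
go([.4118,-.213,.003],down(76.7))"
```

```text
shift [0.134 0.143 2.502] turn [-0.     -0.      0.0059] t 1.825 pos [ 0.3985 -0.2214  0.2031] open 1.001 F [ 1.  -0.5 -0.8]
```

>>> {"op": "drive_tool", "data": {"plan": [0.13, 0.14, 1, 0, 0, 0.006, -1, 0.13, 0.14, 1, 0, 0, 0.006, -1]}}

```text
t: 2.08
position: [0.4103, -0.2118, 0.1201]
tcp_rot: [0.784, 0.621, -0.0, -0.002]
ft_force: [0.1, -0.8, -0.2]
opening: 1.001
```

>>> {"op": "drive_tool", "data": {"plan": [0, 0, 0.9, 0, 0, 0, -1, 0, 0, 0.9, 0, 0, 0, -1, 0, 0, 0.9, 0, 0, 0, -1]}}

```text
t: 2.45
position: [0.4117, -0.2137, 0.0526]
tcp_rot: [0.784, 0.621, -0.0, 0.0]
ft_force: [0.2, -1.1, 0.6]
opening: 1.002
```

```bash
python3 snap.py c wrist | tail -1
python3 - <<'E'
from fitblank import *
p,e=fit([('c','wrist')],[.4118,-.213,-.233]); print(np.round(p,4),np.degrees(p[2]),e)
from tgt import *
go([.4118,-.213,.003],down(76.7))
E
```

```text
2.45 [ 0.41173575 -0.21367481  0.05257964] [ 7.83560305e-01  6.21315728e-01 -4.31117051e-05  1.12611740e-04] 1.0015695795715711 [ 0.19664662 -1.12347909  0.55759495]
[ 0.4111 -0.2128 -0.2318] -13.280936773210124 0.010086287129493792
shift [ 0.015 -0.012  0.632] turn [0.0003 0.0002 0.0004] t 2.5 pos [ 0.4124 -0.2143  0.0536] open 0.999 F [ 0.1 -1.2  0.5]
```

View pics/c_wrist.png

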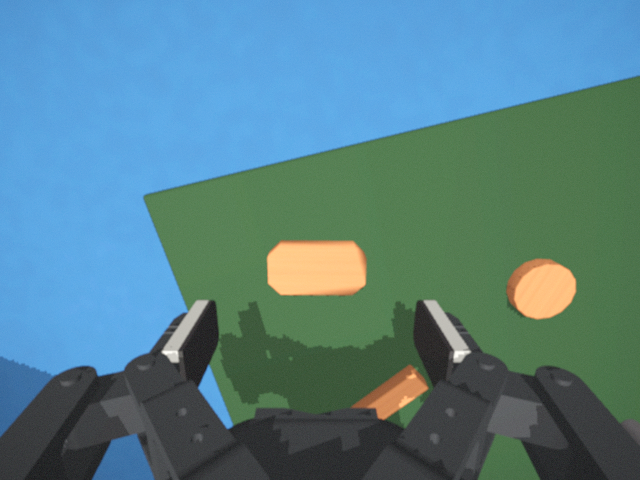

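Wrist view: the blank is centred between the fingers at (316,268) and aligned with the jaws. Descending and gripping.

>>> {"op": "drive_tool", "data": {"plan": [0.015, -0.01, 0.63, 0, 0, 0, -1, 0.015, -0.01, 0.63, 0, 0, 0, -1, 0.015, -0.01, 0.63, 0, 0, 0, -1, 0.015, -0.01, 0.63, 0, 0, 0, 1, 0.015, -0.01, 0.63, 0, 0, 0, 1, 0.015, -0.01, 0.63, 0, 0, 0, 1, 0.015, -0.01, 0.63, 0, 0, 0, 1, 0.015, -0.01, 0.63, 0, 0, 0, 1, 0.015, -0.01, 0.63, 0, 0, 0, 1]}}

```text
t: 3.62
position: [0.4121, -0.213, 0.0029]
tcp_rot: [0.783, 0.622, 0.0, 0.001]
ft_force: [-2.0, 0.3, 10.2]
opening: 0.633
```

```bash
python3 snap.py d wrist | tail -1
```

```text
3.625 [ 0.41208432 -0.21298976  0.00294607] [7.83370888e-01 6.21552975e-01 1.20989346e-04 1.39160372e-03] 0.6328976756867424 [-2.0356425   0.31044258 10.22077202]
```

View pics/d_wrist.png

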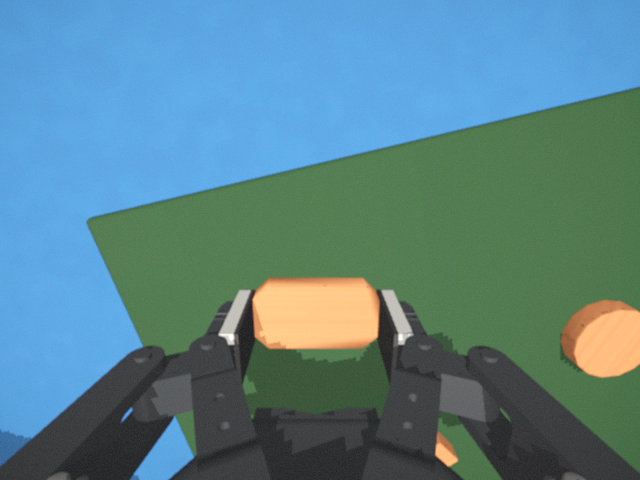

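Gripped at both flat ends, with the blank at (316,312) square between the pads. Lifting and heading for the clamp.

>>> {"op": "drive_tool", "data": {"plan": [0, 0, -1, 0, 0, 0, 1, 0, 0, -1, 0, 0, 0, 1, 0, 0, -1, 0, 0, 0, 1]}}

```text
t: 4.05
position: [0.412, -0.2128, 0.0823]
tcp_rot: [0.783, 0.622, 0.0, 0.002]
ft_force: [-0.5, -0.8, -2.0]
opening: 0.632
```

>>> {"op": "drive_tool", "data": {"plan": [1, 0, -0.8, 0, 0, 0, 1, 1, 0, -0.8, 0, 0, 0, 1, 1, 0, -0.8, 0, 0, 0, 1]}}

```text
t: 4.42
position: [0.4299, -0.1328, 0.1451]
tcp_rot: [0.783, 0.623, 0.0, 0.0]
ft_force: [0.1, 0.6, -2.0]
opening: 0.632
```

```bash
cat >> tgt.py <<'E'
CP=[.5045,.140,.109]
def tiltR(p,flip=True,extra=0,tw=0):
    # tool z = -bed z (extra tilt, deg, leaning more downhill), tool x=-bed x if flip; tw: turn about the bed z (deg)
    M,_=T(p); B=M@Rb@R.from_euler('y',-extra,degrees=True).as_matrix()@R.from_euler('z',tw,degrees=True).as_matrix()
    s=-1 if flip else 1
    return np.array([s*B[:,0],-s*B[:,1],-B[:,2]]).T
E
python3 snap.py e wrist | tail -1;python3 -c "
from tgt import *
go(bed(CP,[.02,0,.12]),tiltR(CP)); print(bed(CP,[.02,0,.12]))"
```

```text
4.425 [ 0.42989664 -0.13277401  0.14510826] [7.82565342e-01 6.22568307e-01 2.05102736e-04 3.83013987e-04] 0.6318872622887679 [ 0.13743457  0.59659325 -1.95998972]
shift [ 3.407 -0.239 -0.229] turn [-0.0662 -0.047  -0.2981] t 4.475 pos [ 0.4292 -0.1334  0.1438] open 0.632 F [-0.1  0.4 -2. ]
[0.47210536 0.13645493 0.1622093 ]
```

View pics/e_wrist.png

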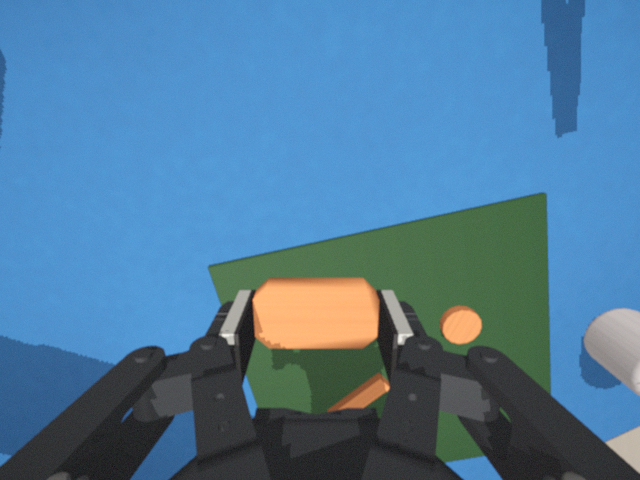

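Blank held firmly. Translating further, then turning.

>>> {"op": "drive_tool", "data": {"plan": [1, 0, -0.4, 0, 0, 0, 1, 1, 0, -0.4, 0, 0, 0, 1]}}

```text
t: 4.72
position: [0.4472, -0.0551, 0.1757]
tcp_rot: [0.783, 0.622, -0.0, -0.001]
ft_force: [0.2, -1.4, -1.8]
opening: 0.628
```

>>> {"op": "drive_tool", "data": {"plan": [1, 0.2, 0, -0.066, -0.047, -0.298, 1, 1, 0.2, 0, -0.066, -0.047, -0.298, 1, 1, 0.2, 0, -0.066, -0.047, -0.298, 1, 1, 0.2, 0, -0.066, -0.047, -0.298, 1, 1, 0.2, 0, -0.066, -0.047, -0.298, 1, 1, 0.2, 0, -0.066, -0.047, -0.298, 1, 1, 0.2, 0, -0.066, -0.047, -0.298, 1, 1, 0.2, 0, -0.066, -0.047, -0.298, 1, 1, 0.2, 0, -0.066, -0.047, -0.298, 1, 1, 0.2, 0, -0.066, -0.047, -0.298, 1, 1, 0.2, 0, -0.066, -0.047, -0.298, 1, 1, 0.2, 0, -0.066, -0.047, -0.298, 1]}}

```text
t: 6.22
position: [0.4948, 0.0164, 0.1759]
tcp_rot: [-0.051, 0.977, 0.013, 0.207]
ft_force: [-0.3, 0.0, -0.4]
opening: 0.627
```

```bash
python3 snap.py f wrist | tail -1;python3 -c "
from tgt import *
go(bed(CP,[.02,0,.12]),tiltR(CP)); print(bot.get_obs()['joint_positions'].round(2))"
```

```text
6.225 [0.49478549 0.01637704 0.17589622] [-0.05125785  0.97694216  0.01289524  0.20685831] 0.626938595661148 [-0.31787095  0.00509778 -0.42074164]
shift [0.189 1.518 0.116] turn [ 0.0003 -0.0029 -0.0008] t 6.275 pos [0.4949 0.0166 0.1764] open 0.634 F [-0.2 -0.7 -1.6]
[-0.35 -0.84 -0.81  1.22  0.18 -0.42]
```

View pics/f_wrist.png

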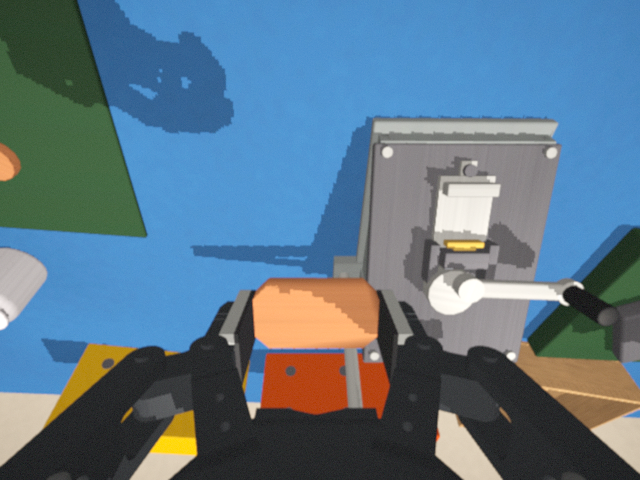

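Wrist view: stop at (472,187), rest (463,215), brass nose (464,245), knob (590,305). Joint 2 sits near its limit, so I'll keep the hover low. Enlarging to fit the bed.

```bash
python3 -c "
from geo import *
im,_=load('f','wrist'); cv2.imwrite('pics/f_crop.png',cv2.resize(im[110:370,360:620],None,fx=3,fy=3,interpolation=cv2.INTER_CUBIC)[:600])
cv2.imwrite('pics/f_crop2.png',cv2.resize(im[150:270,410:530],None,fx=5,fy=5,interpolation=cv2.INTER_CUBIC))"
```

```text
(no output)
```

View pics/f_crop.png

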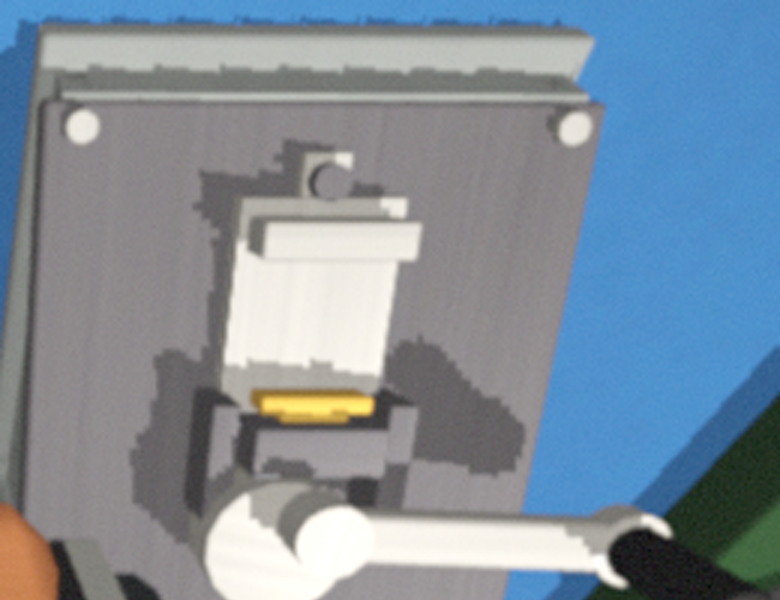

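View pics/f_crop2.png

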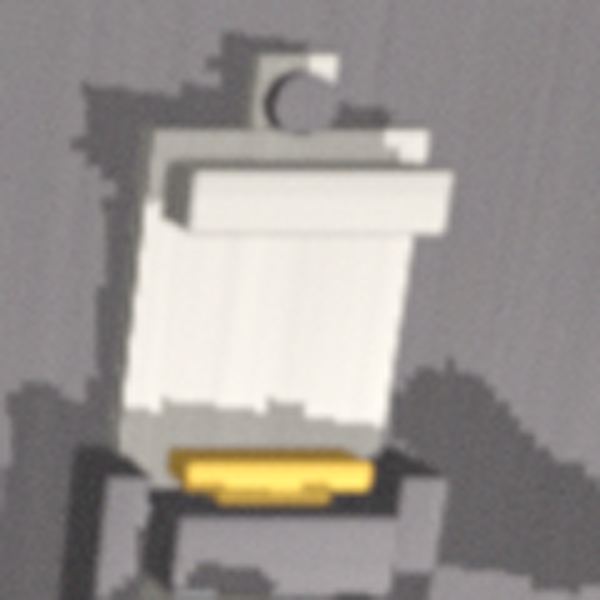

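```bash
cat > fitw.py <<'E'
from clampfit import *
def run(tag,pts,p0=[.5045,.14,.109,.2,.003]):
    _,cam=load(tag,'wrist')
    def f(p): return np.concatenate([proj(cam,g(p))[0]-o for g,o in pts])
    r=least_squares(f,p0,loss='soft_l1'); print(r.x.round(4),np.degrees(r.x[2])); print(f(r.x).reshape(-1,2).round(1).tolist()); return r.x
E
python3 - <<'E'
from fitw import *
S=lambda x,y:np.array([410+x/5-.4,150+y/5-.4])
pts=[(lambda p:bed(p,[-.01,-.022,0]),S(155,130)),(lambda p:bed(p,[-.01,.022,0]),S(430,130)),
(lambda p:bed(p,[p[4],-.02,.013]),S(190,232)),(lambda p:bed(p,[p[4],.02,.013]),S(444,235)),
(lambda p:bed(p,[.044-.0107*p[3],-.015,.012]),S(185,461)),(lambda p:bed(p,[.044-.0107*p[3],.015,.012]),S(375,463)),
(lambda p:knob(p,p[3],.030),np.array([360+630/3,110+540/3])),]
p=run('f',pts)
E
```

```text
[0.5036 0.1397 0.0855 0.1725 0.0046] 4.901425386432568
[[0.1, -0.8], [0.1, -0.0], [-0.5, -0.1], [0.3, 0.0], [0.2, 0.4], [-0.8, 0.4], [0.4, 0.2]]
```

```bash
sed -i 's/^CP=.*/CP=[.5036,.1397,.0855]/' tgt.py; python3 -c "
from tgt import *
go(bed(CP,[.0226,0,.10]),tiltR(CP));go(bed(CP,[.0226,0,.06]),tiltR(CP))"
```

```text
shift [0.162 1.522 0.361] turn [ 0.0019 -0.0029  0.0026] t 6.275 pos [0.4949 0.0166 0.1764] open 0.634 F [-0.2 -0.7 -1.6]
shift [0.153 1.516 0.861] turn [ 0.0019 -0.0029  0.0026] t 6.275 pos [0.4949 0.0166 0.1764] open 0.634 F [-0.2 -0.7 -1.6]
```

>>> {"op": "drive_tool", "data": {"plan": [0.16, 0.8, 0.3, 0.002, -0.003, 0.003, 1, 0.16, 0.8, 0.3, 0.002, -0.003, 0.003, 1, 0.16, 0.8, 0.3, 0.002, -0.003, 0.003, 1]}}

```text
t: 6.65
position: [0.497, 0.0832, 0.1511]
tcp_rot: [-0.042, 0.976, 0.009, 0.211]
ft_force: [-0.2, -0.4, -0.6]
opening: 0.627
```

>>> {"op": "drive_tool", "data": {"plan": [0, 0.72, 0.3, 0, 0, 0, 1, 0, 0.72, 0.3, 0, 0, 0, 1, 0, 0.72, 0.3, 0, 0, 0, 1, 0, 0.72, 0.3, 0, 0, 0, 1]}}

```text
t: 7.15
position: [0.5032, 0.1393, 0.1309]
tcp_rot: [-0.041, 0.976, 0.008, 0.213]
ft_force: [-0.1, 0.2, -1.1]
opening: 0.639
```

```bash
python3 snap.py g wrist side| tail -1;python3 -c "
from tgt import *
go(bed(CP,[.0226,0,-.002]),tiltR(CP));print(bot.get_obs()['joint_positions'].round(2))
im,_=load('g','side'); cv2.imwrite('pics/g_crop.png',cv2.resize(im[140:300,240:400],None,fx=3.5,fy=3.5,interpolation=cv2.INTER_CUBIC))"
```

```text
7.2 [0.50316665 0.13934299 0.13089515] [-0.04076319  0.97626744  0.00848045  0.21252841] 0.6348786874574782 [ 0.6655472   0.23534235 -1.94717571]
shift [0.157 0.003 1.001] turn [-0.0002 -0.0012 -0.0002] t 7.25 pos [0.5031 0.1395 0.1308] open 0.632 F [-0.6  1.1 -0.3]
[-0.   -0.76 -0.86  1.05  0.03 -0.08]
```

View pics/g_wrist.png

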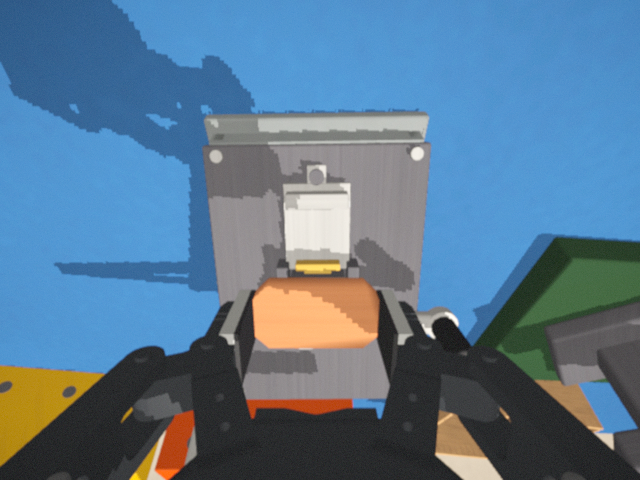

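View pics/g_crop.png

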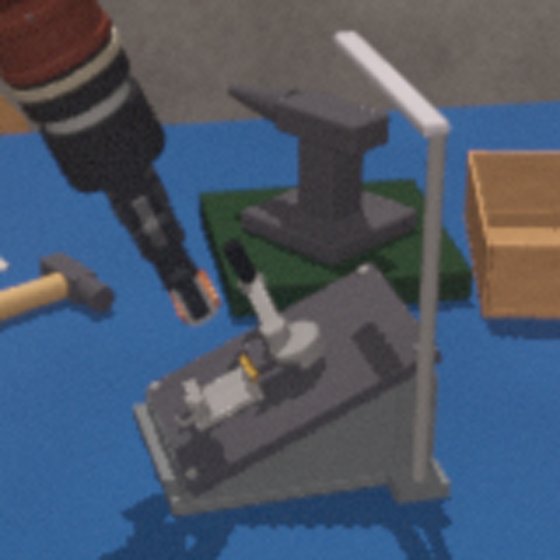

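Wrist view: the bed is centred under the blank, with rest (318,222), stop (317,197) and nose (319,267). I'll refit from this view before descending.

```bash
python3 -c "
from geo import *
im,_=load('g','wrist'); cv2.imwrite('pics/g_crop2.png',cv2.resize(im[160:280,260:380],None,fx=5,fy=5,interpolation=cv2.INTER_CUBIC))"
```

```text
(no output)
```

View pics/g_crop2.png

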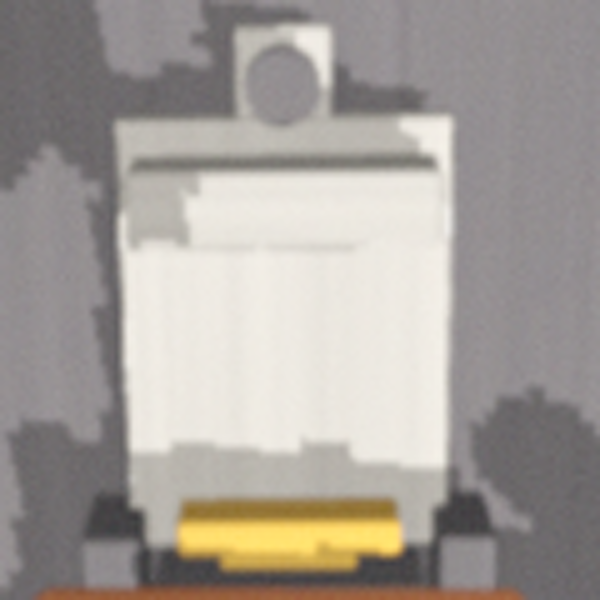

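Run:
```python
from fitw import *
S=lambda x,y:np.array([260+x/5-.4,160+y/5-.4])
pts=[(lambda p:bed(p,[-.01,-.022,0]),S(115,118)),(lambda p:bed(p,[-.01,.022,0]),S(453,118)),
(lambda p:bed(p,[p[4],-.02,.013]),S(131,246)),(lambda p:bed(p,[p[4],.02,.013]),S(442,246)),
(lambda p:bed(p,[.044-.0107*p[3],-.015,.012]),S(178,518)),(lambda p:bed(p,[.044-.0107*p[3],.015,.012]),S(403,516)),
]
pts.append((lambda p:np.array([p[0],p[1],0]) if 0 else bed(p,[.044,-.0265,.012]),S(84,538)))  # guides y 21.5..26.5 guess
pts=pts[:6]+[(lambda p:knob(p,p[3],.030),np.array([437.,318.]))]
p=run('g',pts)
```

```text
[0.5032 0.1402 0.0811 0.1364 0.0045] 4.645239925231877
[[0.3, -0.8], [0.4, -0.7], [-1.0, -0.0], [0.7, 0.1], [-1.3, 1.4], [-1.0, 1.8], [4.8, 0.3]]
```

>>> {"op": "drive_tool", "data": {"plan": [0.157, 0.003, 0.4, 0, -0.0012, 0, 1, 0.157, 0.003, 0.7, 0, -0.0012, 0, 1, 0.157, 0.003, 0.85, 0, -0.0012, 0, 1, 0.157, 0.003, 0.85, 0, -0.0012, 0, 1]}}

```text
t: 7.75
position: [0.519, 0.1421, 0.0626]
tcp_rot: [-0.042, 0.976, 0.009, 0.215]
ft_force: [-0.6, -0.9, -2.2]
opening: 0.63
```

```bash
python3 snap.py h wrist side| tail -1;python3 -c "
from tgt import *
go(bed(CP,[.0226,0,-.002]),tiltR(CP))
im,_=load('h','side'); cv2.imwrite('pics/h_crop.png',cv2.resize(im[180:300,260:380],None,fx=5,fy=5,interpolation=cv2.INTER_CUBIC))"
```

```text
7.8 [0.51934173 0.14216678 0.06350039] [-0.04171037  0.9755366   0.00895885  0.21565788] 0.6324923798654558 [ 0.43452127 -0.3115983  -1.24947095]
shift [ 0.001 -0.015  0.155] turn [-0.0001 -0.0001  0.    ] t 7.85 pos [0.5196 0.1423 0.064 ] open 0.629 F [-0.   0.7 -1.1]
```

View pics/h_wrist.png

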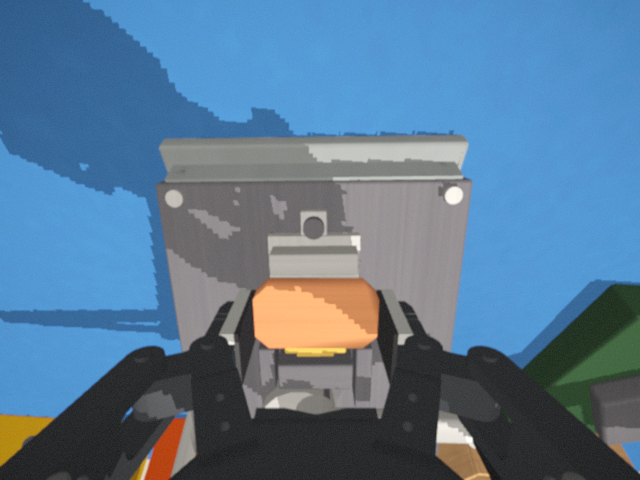

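View pics/h_crop.png

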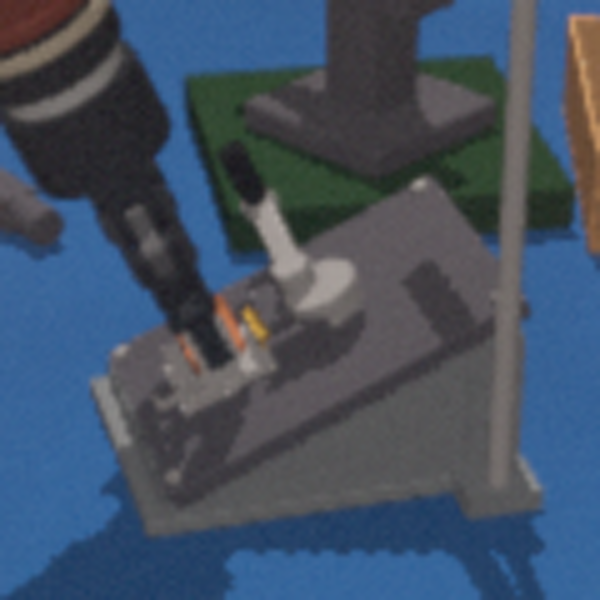

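The blank sits between the stop (edge row 277) and the nose (row 348), centred on column 315. Lowering the last 12 mm.

>>> {"op": "drive_tool", "data": {"plan": [0, -0.01, 0.08, 0, 0, 0, 1, 0, -0.01, 0.12, 0, 0, 0, 1, 0, -0.01, 0.15, 0, 0, 0, 1, 0, -0.01, 0.15, 0, 0, 0, 1]}}

```text
t: 8.35
position: [0.5241, 0.1422, 0.0518]
tcp_rot: [-0.042, 0.976, 0.009, 0.215]
ft_force: [-0.0, 0.8, -0.7]
opening: 0.634
```

```bash
python3 snap.py i wrist side| tail -1;python3 -c "
from tgt import *
go(bed(CP,[.0226,0,-.003]),tiltR(CP))
im,_=load('i','side'); im2,_=load('i','wrist');a=cv2.resize(im[200:280,270:350],(400,400),interpolation=cv2.INTER_CUBIC);b=cv2.resize(im2[230:370,245:385],(400,400));cv2.imwrite('pics/i_crop.png',np.hstack([a,b]))"
```

```text
8.4 [0.52413611 0.14218834 0.05197128] [-0.04201985  0.97556328  0.00902879  0.21547412] 0.6327675954018677 [ 0.23442487  0.79990042 -1.35098601]
shift [-0.009 -0.009  0.009] turn [-0.     -0.0002  0.0001] t 8.45 pos [0.5242 0.1422 0.0522] open 0.633 F [-0.6  0.4 -1.7]
```

View pics/i_crop.png

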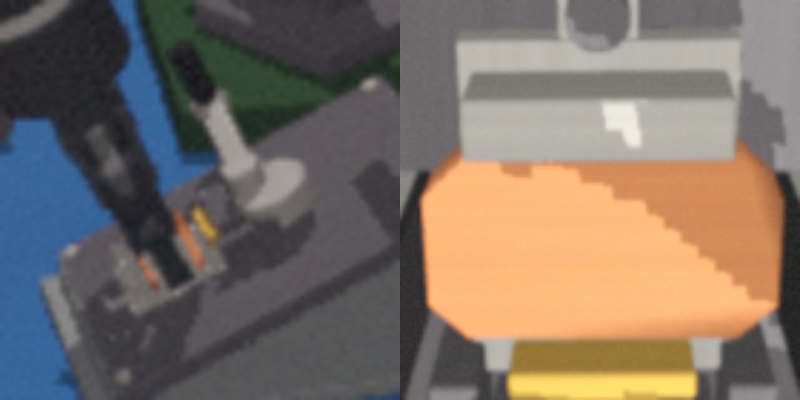

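>>> {"op": "drive_tool", "data": {"plan": [0, -0.005, 0.012, 0, 0, 0, 1, 0, -0.005, 0.012, 0, 0, 0, 1, 0, -0.005, 0.012, 0, 0, 0, 0.2, 0, -0.005, 0.012, 0, 0, 0, -0.4, 0, -0.005, 0.012, 0, 0, 0, -0.8, 0, -0.005, 0.012, 0, 0, 0, -1, 0, -0.005, 0.012, 0, 0, 0, -1]}}

```text
t: 9.32
position: [0.5248, 0.1418, 0.0513]
tcp_rot: [-0.042, 0.976, 0.009, 0.216]
ft_force: [-0.7, -0.1, 0.4]
opening: 1.0
```

```bash
python3 snap.py j wrist side| tail -1;python3 -c "
from tgt import *
im,_=load('j','side'); im2,_=load('j','wrist');a=cv2.resize(im[200:280,270:350],(400,400),interpolation=cv2.INTER_CUBIC);b=cv2.resize(im2[230:370,245:385],(400,400));cv2.imwrite('pics/j_crop.png',np.hstack([a,b]))"
```

```text
9.375 [0.52473399 0.14179323 0.05130151] [-0.04198891  0.97551818  0.00903065  0.21568415] 1.002389207875102 [-0.44405889 -0.30356166  0.18431276]
```

View pics/j_crop.png

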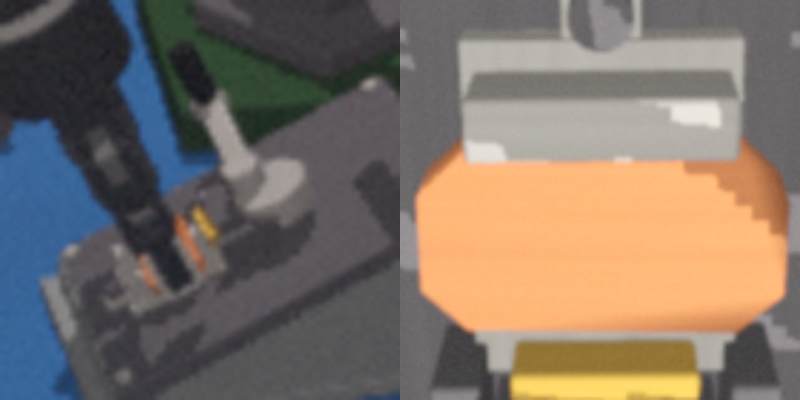

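The blank is released, flat on the rest, with its lower side behind the stop and a visible gap to the nose. Retreating, then shutting the fingers to push the handle.

>>> {"op": "drive_tool", "data": {"plan": [0, 0, -0.4, 0, 0, 0, -1, 0, 0, -0.8, 0, 0, 0, -1, 0, 0, -1, 0, 0, 0, -1, 0, 0, -1, 0, 0, 0, 0, 0, 0, -1, 0, 0, 0, 1]}}

```text
t: 10.05
position: [0.491, 0.1389, 0.1229]
tcp_rot: [-0.042, 0.976, 0.009, 0.215]
ft_force: [0.2, -0.7, 0.6]
opening: 0.604
```

```bash
python3 snap.py k wrist side| tail -1;python3 -c "
from tgt import *
go(bed(CP,[.045,.080,.080]),tiltR(CP));go(bed(CP,[.045,.080,.038]),tiltR(CP))
im,_=load('k','side'); im2,_=load('k','wrist');a=cv2.resize(im[200:280,270:350],(400,400),interpolation=cv2.INTER_CUBIC);b=cv2.resize(im2[160:300,245:385],(400,400));cv2.imwrite('pics/k_crop.png',np.hstack([a,b]))"
```

```text
10.1 [0.49080475 0.13891075 0.12257183] [-0.04194649  0.97568576  0.00904306  0.21493259] 0.5125152652715165 [ 0.14284795  0.45785271 -0.68437588]
shift [-0.3    0.996 -0.055] turn [-0.     -0.0005  0.0001] t 10.15 pos [0.4907 0.1389 0.1225] open 0.423 F [ 0.1  0.5 -0.2]
shift [-0.301  0.996  0.47 ] turn [-0.     -0.0005  0.0001] t 10.15 pos [0.4907 0.1389 0.1225] open 0.423 F [ 0.1  0.5 -0.2]
```

View pics/k_crop.png

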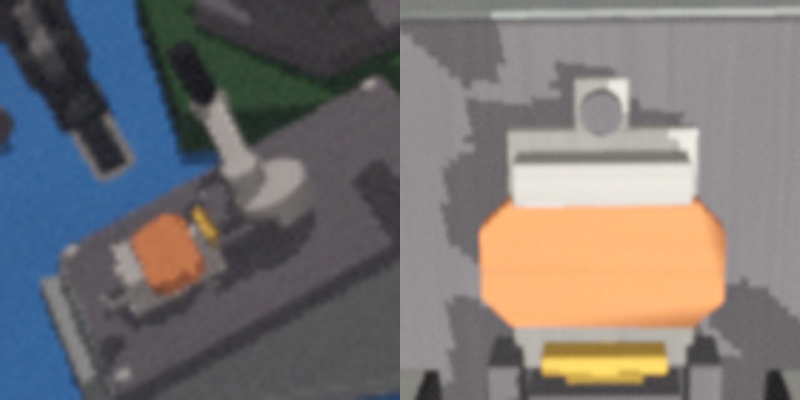

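View pics/k_wrist.png

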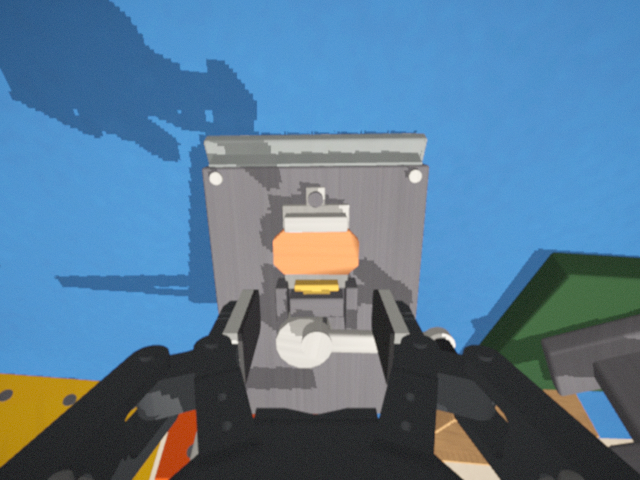

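The blank is flat and centred on the rest and has slid against the stop; the lever is still open, with its knob near (438,338). Moving the shut fingers behind the handle on the downhill side.

>>> {"op": "drive_tool", "data": {"plan": [-0.15, 0.5, -0.1, 0, 0, 0, 1, -0.3, 1, -0.1, 0, 0, 0, 1, -0.3, 1, -0.1, 0, 0, 0, 1, -0.3, 1, 0.1, 0, 0, 0, 1, -0.3, 1, 0.3, 0, 0, 0, 1, -0.3, 1, 0.47, 0, 0, 0, 1, -0.3, 1, 0.47, 0, 0, 0, 1]}}

```text
t: 11.02
position: [0.5211, 0.2211, 0.0977]
tcp_rot: [-0.042, 0.976, 0.009, 0.214]
ft_force: [-0.7, 0.6, -0.4]
opening: -0.001
```

```bash
python3 snap.py l wrist side scene| tail -1;python3 -c "
from tgt import *
go(bed(CP,[.050,.080,.038]),tiltR(CP));print(bot.get_obs()['joint_positions'].round(2))
im,_=load('l','side'); im2,_=load('l','scene');a=cv2.resize(im[180:280,270:370],(400,400),interpolation=cv2.INTER_CUBIC);b=cv2.resize(im2[270:370,310:410],(400,400));cv2.imwrite('pics/l_crop.png',np.hstack([a,b]))
_,c=load('k','wrist')
for P in([.0195,-.028,.01],[.0195,.028,.01],[.0345,0,.01],[.0345,0,0]): print(proj(c,bed(CP,P)))"
```

```text
11.125 [0.52171144 0.22152009 0.09965474] [-0.04174127  0.97557065  0.00892839  0.21549909] -0.001433434073730776 [ 0.45405966 -0.61116398 -0.18925098]
shift [-0.047 -0.002  0.017] turn [-0.0001 -0.0001  0.    ] t 11.175 pos [0.5219 0.2217 0.1002] open -0.001 F [-0.8  1.   0.4]
[ 0.2  -0.55 -0.78  0.91 -0.05  0.1 ]
[[272.10790985 252.4272674 ]]
[[357.62590239 252.42989937]]
[[314.88501798 273.47214591]]
[[314.93064849 267.5920041 ]]
```

View pics/l_crop.png

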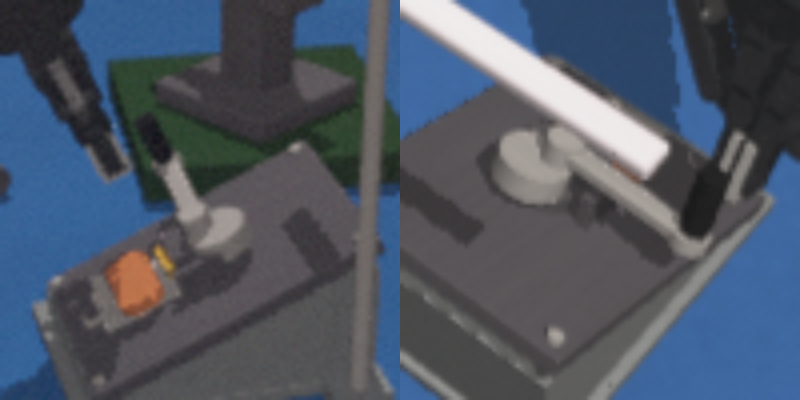

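View pics/l_wrist.png

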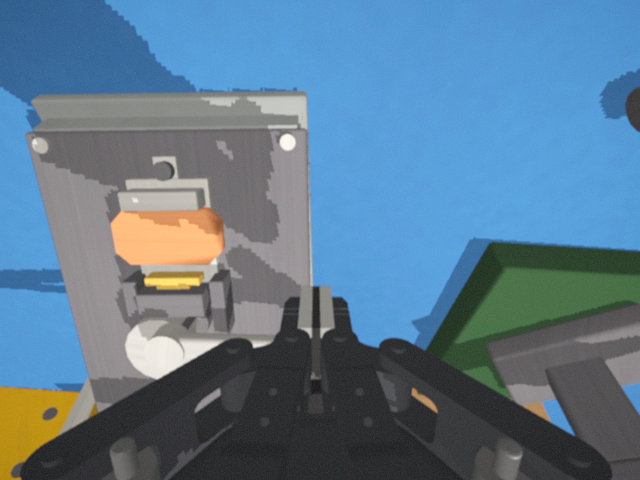

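Side view: shut fingers just downhill of the handle; blank projection agrees with "against the stop" to 1 px. Pushing the lever to about 0.8 rad, which is before nose contact.

>>> {"op": "drive_tool", "data": {"plan": [-0.1, 0, 0.018, 0, 0, 0, 1, -0.175, 0, 0.018, 0, 0, 0, 1, -0.25, -0.007, 0.018, 0, 0, 0, 1, -0.325, -0.02, 0.018, 0, 0, 0, 1, -0.4, -0.037, 0.018, 0, 0, 0, 1, -0.475, -0.06, 0.018, 0, 0, 0, 1, -0.54, -0.09, 0.018, 0, 0, 0, 1, -0.625, -0.135, 0.018, 0, 0, 0, 1, -0.71, -0.19, 0.018, 0, 0, 0, 1, -0.71, -0.19, 0.018, 0, 0, 0, 1, -0.71, -0.19, 0.018, 0, 0, 0, 1]}}

```text
t: 12.55
position: [0.5749, 0.2111, 0.1222]
tcp_rot: [-0.042, 0.976, 0.009, 0.215]
ft_force: [-0.5, -0.4, -2.1]
opening: 0.001
```

```bash
python3 snap.py m wrist side scene| tail -1;python3 -c "
from tgt import *
go(bed(CP,[.1028,.065,.038]),tiltR(CP));print(bot.get_obs()['joint_positions'].round(2))
im,_=load('m','side'); im2,_=load('m','scene');a=cv2.resize(im[180:280,270:370],(400,400),interpolation=cv2.INTER_CUBIC);b=cv2.resize(im2[270:370,300:400],(400,400));cv2.imwrite('pics/m_crop.png',np.hstack([a,b]))"
```

```text
12.65 [0.57483114 0.21113157 0.12228582] [-0.041938    0.9755487   0.00887797  0.21556234] 0.002266456417995765 [-1.00326566 -0.48407377 -1.01140193]
shift [-0.004 -0.001 -0.006] turn [-0.0001 -0.0002  0.0001] t 12.7 pos [0.5748 0.2111 0.1223] open 0.002 F [-0.7 -0.9 -2. ]
[ 0.15 -0.4  -0.63  0.9  -0.03  0.06]
```

View pics/m_crop.png

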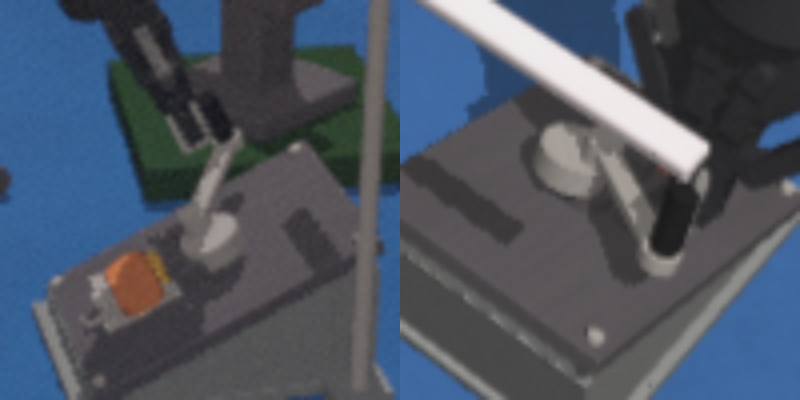

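View pics/m_wrist.png

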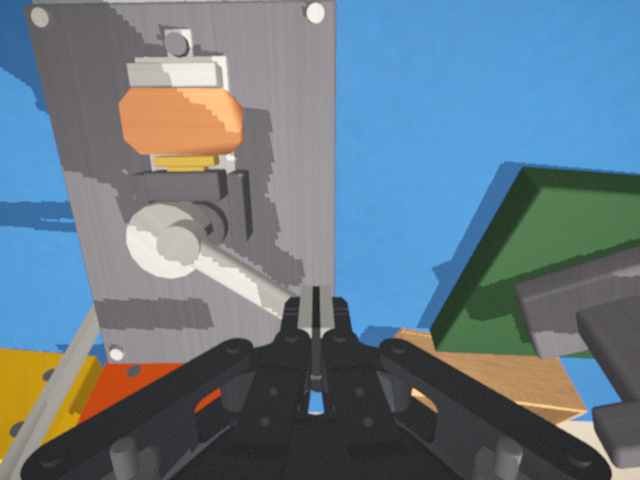

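```bash
cat > ov.py <<'E'
import sys
from clampfit import *
CP=[.5036,.1397,.0855]
def ov(tag,angs,x0,y0,w,h,k,out):
    im,cam=load(tag,'wrist')
    big=cv2.resize(im[y0:y0+h,x0:x0+w],None,fx=k,fy=k,interpolation=cv2.INTER_CUBIC)
    for a,col in zip(angs,[(0,0,255),(0,255,0),(255,0,255)]):
        th=np.radians(100)-a; d=np.array([np.cos(th),np.sin(th),0]); n=np.array([-d[1],d[0],0]); pv=np.array([.075,0,.03])
        for s in(-.007,.007):
            q=[(proj(cam,bed(CP,pv+d*r+n*s))[0]-[x0,y0]+.5)*k for r in(.02,.075)]
            cv2.line(big,tuple(map(int,q[0])),tuple(map(int,q[1])),col,1)
        nx=.044-.0107*a+.007   # jaw front top edge, z 18
        q=[(proj(cam,bed(CP,[nx,y,.018]))[0]-[x0,y0]+.5)*k for y in(-.018,.018)]
        cv2.line(big,tuple(map(int,q[0])),tuple(map(int,q[1])),col,1)
    cv2.imwrite(out,big)
E
python3 -c "
from ov import *
ov('m',[.65,.75,.85],110,40,200,150,4,'pics/m_ov1.png'); ov('m',[.65,.75,.85],110,190,200,150,4,'pics/m_ov2.png')"
```

```text
(no output)
```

View pics/m_ov1.png

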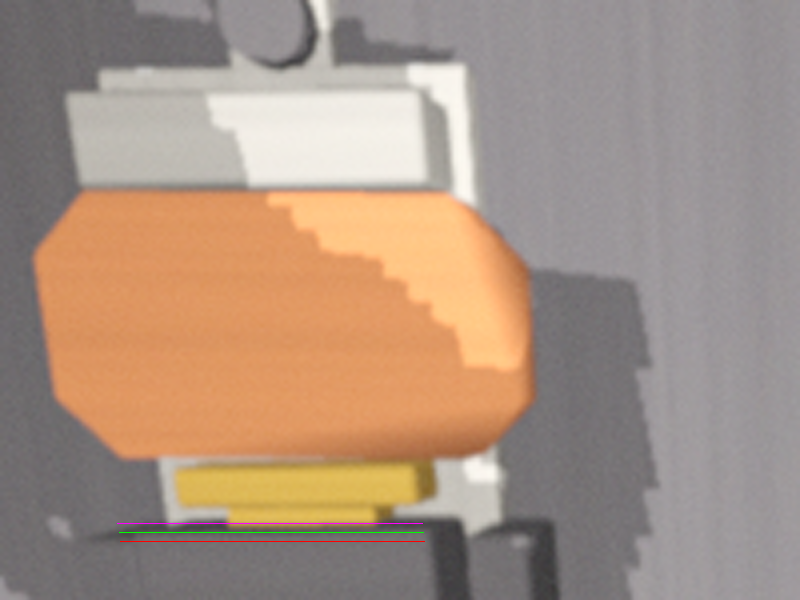

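View pics/m_ov2.png

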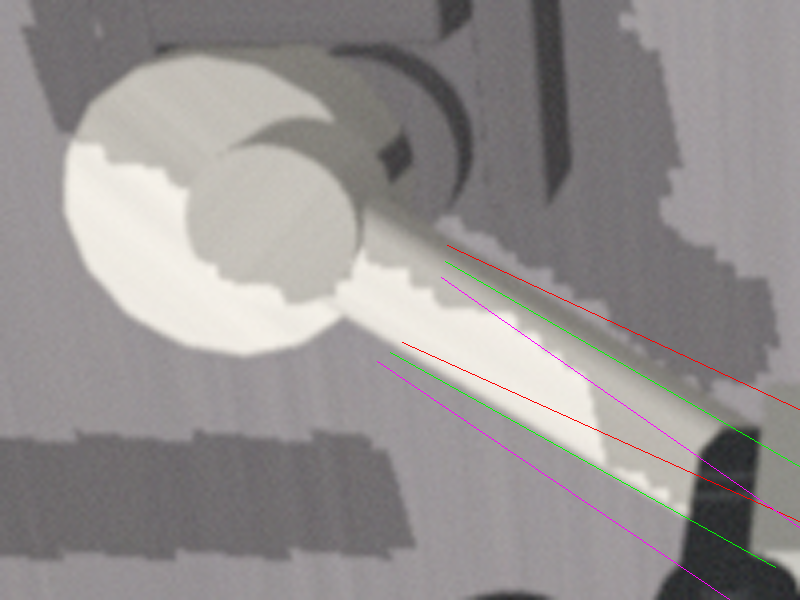

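Overlay puts the lever at about 0.74–0.78 rad, nose about 1.5 mm short of the blank. Pushing on slowly to ~1.05 rad (press ≈1.7 mm).

>>> {"op": "drive_tool", "data": {"plan": [-0.04, -0.03, 0.006, 0, 0, 0, 1, -0.08, -0.06, 0.006, 0, 0, 0, 1, -0.12, -0.09, 0.006, 0, 0, 0, 1, -0.15, -0.115, 0.006, 0, 0, 0, 1, -0.18, -0.14, 0.006, 0, 0, 0, 1, -0.2, -0.16, 0.006, 0, 0, 0, 1, -0.222, -0.175, 0.006, 0, 0, 0, 1, -0.222, -0.175, 0.006, 0, 0, 0, 1, -0.222, -0.175, 0.006, 0, 0, 0, 1]}}

```text
t: 13.82
position: [0.5914, 0.1989, 0.1288]
tcp_rot: [-0.042, 0.976, 0.009, 0.215]
ft_force: [-6.9, 0.0, -0.4]
opening: -0.002
```

```bash
python3 snap.py n wrist side scene| tail -1;python3 -c "
from tgt import *
go(bed(CP,[.1206,.051,.038]),tiltR(CP))
from ov import *
ov('n',[.95,1.05,1.15],110,20,200,150,4,'pics/n_ov1.png'); ov('n',[.95,1.05,1.15],110,170,200,150,4,'pics/n_ov2.png')"
```

```text
13.925 [0.59142993 0.19887677 0.12885149] [-0.04227027  0.97573264  0.00919804  0.21464956] 0.0009128435961447249 [-7.27507108  0.05766518 -0.76196382]
shift [-0.016 -0.006 -0.014] turn [ 0.     -0.0005  0.0002] t 13.975 pos [0.5914 0.1989 0.1288] open -0.005 F [-6.8  1.3  1.2]
```

View pics/n_wrist.png

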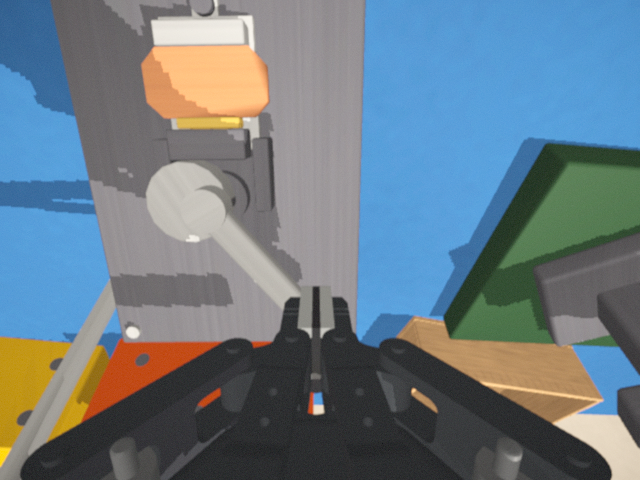

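View pics/n_ov1.png

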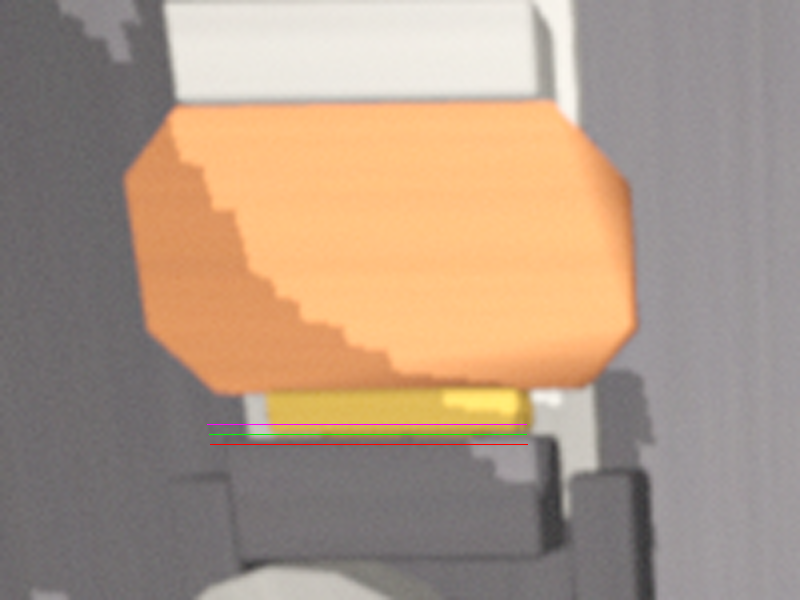

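View pics/n_ov2.png

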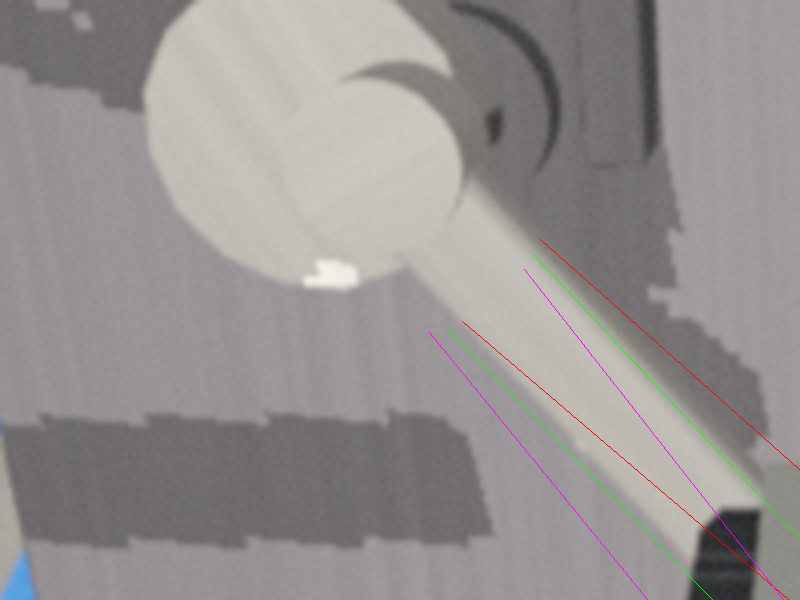

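The overlay agrees at about 1.04–1.05 rad from both lever and jaw edge; nose pressed about 1.7 mm with the blank against the stop. Pushing about 0.08 rad more.

>>> {"op": "drive_tool", "data": {"plan": [-0.02, -0.02, 0, 0, 0, 0, 1, -0.035, -0.04, 0, 0, 0, 0, 1, -0.05, -0.06, 0, 0, 0, 0, 1, -0.05, -0.06, 0, 0, 0, 0, 1, -0.05, -0.06, 0, 0, 0, 0, 1]}}

```text
t: 14.6
position: [0.5954, 0.1947, 0.1305]
tcp_rot: [-0.042, 0.976, 0.009, 0.215]
ft_force: [-7.4, 1.2, 0.0]
opening: 0.001
```

```bash
python3 snap.py o wrist| tail -1;python3 -c "
from ov import *
ov('o',[1.05,1.12,1.2],110,10,200,150,4,'pics/o_ov1.png'); ov('o',[1.05,1.12,1.2],110,160,200,150,4,'pics/o_ov2.png')"
```

```text
14.6 [0.5953578  0.19466339 0.13046815] [-0.04241674  0.97574189  0.00945058  0.21456764] 0.000834920434023248 [-7.35021845  1.23692992  0.03578988]
```

View pics/o_ov1.png

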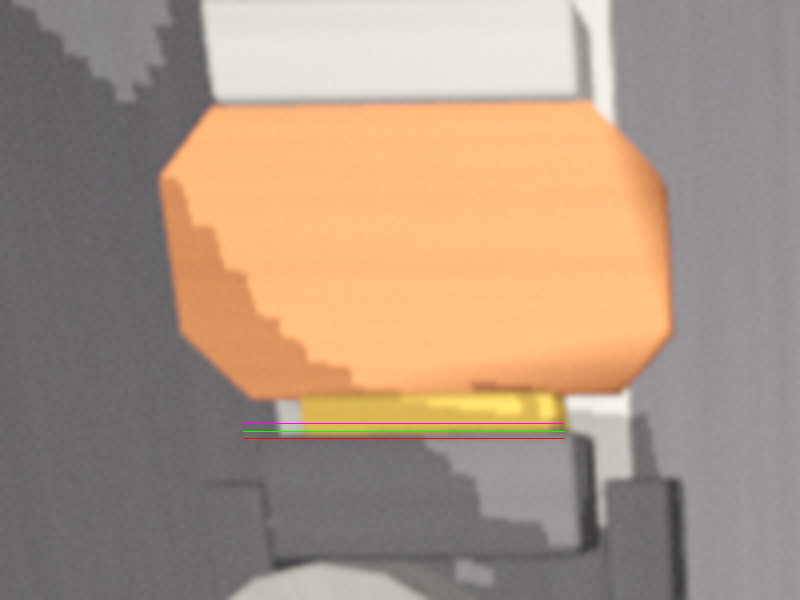

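View pics/o_ov2.png

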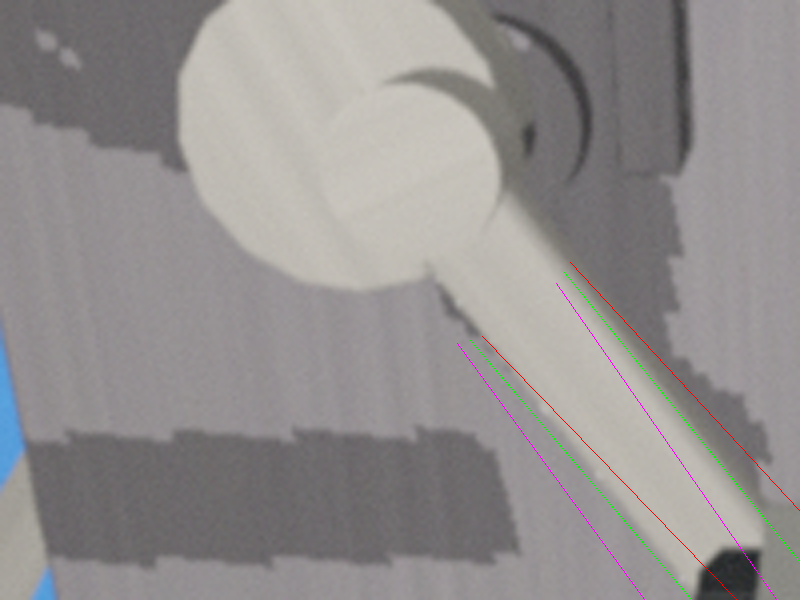

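Lever ≈1.11–1.12 rad by both cues, so press ≈2.4 mm. Backing off downhill-left, then up.

>>> {"op": "drive_tool", "data": {"plan": [0.05, 0.06, 0, 0, 0, 0, 1, 0.2, 0.2, 0, 0, 0, 0, 1, 0.4, 0.4, 0, 0, 0, 0, 1, 0.4, 0.4, -0.5, 0, 0, 0, 1, 0.5, 0.4, -1, 0, 0, 0, 1, 0.5, 0.4, -1, 0, 0, 0, 1, 0.5, 0.4, -1, 0, 0, 0, 1]}}

```text
t: 15.52
position: [0.5234, 0.2207, 0.1861]
tcp_rot: [-0.042, 0.976, 0.009, 0.216]
ft_force: [-0.2, -0.2, -0.9]
opening: -0.004
```

```bash
python3 snap.py p wrist side scene| tail -1;python3 -c "
from ov import *
ov('p',[1.05,1.12,1.2],170,120,200,150,4,'pics/p_ov1.png')
from geo import *
im,_=load('p','side'); im2,_=load('p','scene');a=cv2.resize(im[180:280,270:370],(400,400),interpolation=cv2.INTER_CUBIC);b=cv2.resize(im2[270:370,300:400],(400,400));cv2.imwrite('pics/p_crop.png',np.hstack([a,b]))"
```

```text
15.625 [0.52330188 0.22025009 0.18517026] [-0.04212118  0.97573255  0.00890917  0.21469147] -0.0031218563153216704 [ 1.17215281 -0.33373749 -0.06355066]
```

View pics/p_wrist.png

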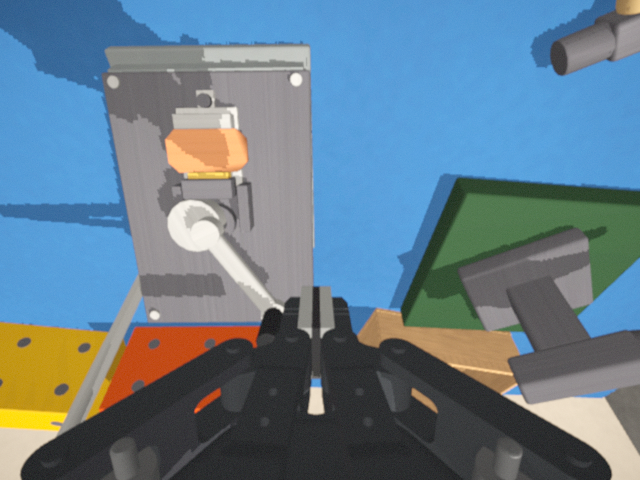

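View pics/p_crop.png

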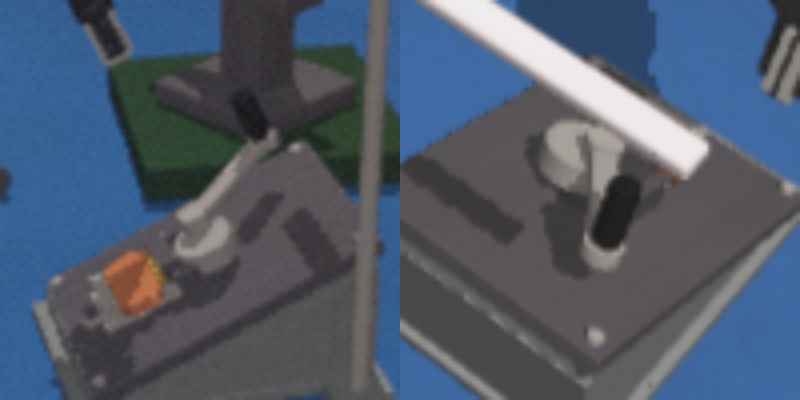

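Arm clear; the lever stayed at the set angle. One closer look from straight over the bed to check the press.

```bash
python3 -c "
from tgt import *
go(bed(CP,[.01,0.01,.100]),tiltR(CP))"
```

```text
shift [ 0.916 -0.855  0.201] turn [-0.0001 -0.0005  0.0001] t 15.675 pos [0.5234 0.2201 0.1852] open 0.003 F [-0.7 -0.1  0.1]
```

>>> {"op": "drive_tool", "data": {"plan": [0.35, -0.4, 0.1, 0, 0, 0, 1, 0.7, -0.85, 0.2, 0, 0, 0, 1, 0.7, -0.85, 0.2, 0, 0, 0, 1, 0.7, -0.85, 0.2, 0, 0, 0, 1]}}

```text
t: 16.18
position: [0.4863, 0.1485, 0.1489]
tcp_rot: [-0.042, 0.975, 0.009, 0.216]
ft_force: [1.5, -0.4, -0.3]
opening: -0.002
```

```bash
python3 snap.py q wrist| tail -1;python3 -c "
from ov import *
ov('q',[1.05,1.12,1.2],230,170,180,140,4,'pics/q_ov1.png')"
```

```text
16.175 [0.48634895 0.14850479 0.14889827] [-0.04157038  0.97548552  0.00903702  0.21591257] -0.002369643526062824 [ 1.48587906 -0.3825333  -0.32563658]
```

View pics/q_ov1.png

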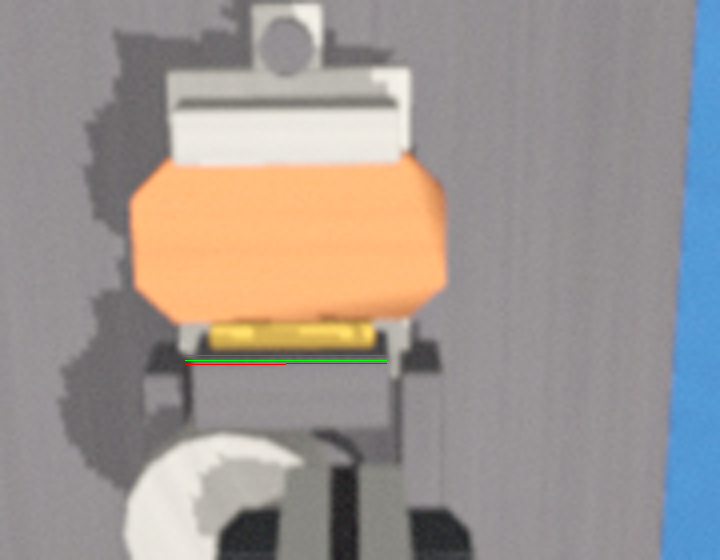

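```bash
python3 -c "
from clampfit import *
CP=[.5036,.1397,.0855]
_,c=load('q','wrist'); M,t=T(CP)
def bx(u,v,z):
    o,d=ray(c,230+u/4-.4,170+v/4-.4)
    f=lambda P:Rb.T@(M.T@(P-t)-[0,0,.045])
    O=f(o);D=f(o+d)-O; return (O+D*(z-O[2])/D[2]).round(4)
print('jaw',bx(290,361,.018),'blank up',bx(290,322,.010),'stop',bx(290,164,.013),'blank L/R',bx(130,240,.01),bx(447,238,.01),'rest lower',bx(290,70,0))
print('blank edge y',bx(180,324,.01),bx(410,321,.01))"
```

```text
jaw [0.0393 0.0008 0.018 ] blank up [0.0348 0.0005 0.01  ] stop [0.0044 0.001  0.013 ] blank L/R [ 0.0191 -0.028   0.01  ] [0.0188 0.0289 0.01  ] rest lower [-0.0098  0.0007  0.    ]
blank edge y [ 0.0352 -0.0196  0.01  ] [0.0346 0.0225 0.01  ]
```

Jaw at 39.3 mm and blank edge at 34.8 mm, so the nose sticks out 4.5 mm, i.e. pressed about 2.5 mm. The blank spans stop to nose and is centred within 1 mm. Handing in.

```bash
python3 -c "
from rig import bot
o=bot.get_obs();print(o['t'],o['ft_force'].round(1));print(bot.job_done())"
```

```text
16.225 [0.2 0.5 1.1]
the job is handed in; nothing more can be done
None
```

The blank is on the sloping rest and clamped, and I handed the job in at t ≈ 16.2 s; no verdict was reported.

- **Placing:** I gripped the blank by its flat ends and laid it between stop and nose with the lever still open (about 0.15 rad). I let go, and it settled flat against the stop.
- **Clamping:** I pushed the handle with shut fingers in three short steps to about 1.1 rad, then backed off.

**Last check (wrist camera over the bed, arm clear):**
- **Position:** the blank's centre is about 15 mm from the stop and centred within 1 mm.
- **Angle:** it is lengthwise across the slope to about 0.01–0.02 rad.
- **Nose:** it sticks out about 4.5 mm, so it is pressed in about 2.5 mm, and the lever stayed where I left it.

**Disagreements:**
- **Lever angle:** during pushing, lever and jaw edge sometimes differed by up to 0.06 rad. The final view gave 1.09 rad from the jaw against 1.11–1.12 rad earlier. That is about 0.3 mm of press, still well inside 1–4 mm.
- **Bystanders:** I did not re-measure the bystanders at the end. No contact with them was planned or seen.

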